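Clip the coated sample plate and show it to the inspection camera

ROBOT

A 6-joint arm with a two-finger parallel gripper is mounted at the origin on a cart in front of the work surface, level with it; the furniture and walls round the work are solid. World frame = base frame: x ahead of the robot, y to its left, z up, the work surface at z = 0. Lengths are in mm, angles in rad, forces in N, time in s.
With the tool pointing down it reaches from about 275 to 1000 mm from the base axis. Payload 8.4 kg.
Tool frame: the origin (TCP) lies at the very end of the fingers, on their centre line; the grasp point (between the pads) lies 19 mm behind it; z points along the fingers, y is the direction in which the jaws open and shut (so a half turn about z gives the same grasp; the last joint's range is limited). The gripper opens to 85 mm and grips with 20 to 120 N. Pads are 22 mm wide; open, the fingers measure 114 mm over their backs; the gripper's body (76 mm by 85 mm) begins 54 mm behind the grasp point. The pads swing forward as they close: fully open they stand 13 mm farther back than shut.
Start: joints at [1.235, 0.353, 1.633, -0, 1.155, -0.002], TCP at [204.771, 590.506, 231.281] pointing down, gripper open.
Joint ranges: [-2.63, 2.63], [-0.92, 2.1], [0.06, 2.66], [-1.3, 4.44], [0, 2.69], [-3.02, 3.02]. Speed limits (rad/s): [2.22, 2.22, 2.79, 3.14, 3.14, 3.14].

INTERFACE

Orientations are given as [roll, pitch, yaw] about the fixed x, y, z axes, in that order (R = Rz(yaw) Ry(pitch) Rx(roll)).
In Python, from rig import sense, grab_frame, sign_off, masks_of gives the robot as it stands. The module is installed in compiled form; this text tells all that it offers.
- The arm moves only by the shell command python3 -m inch 'ROWS' [FORCE]. ROWS is JSON, a list of rows, each an object of numbers: "gripper": the finger opening in m, from 0 to 0.0854; "tx", "ty", "tz": the shift along the tool's x, y, z in m; "spin": the turn about the tool's z in degrees. In form: [{"gripper": .., "tx": .., "ty": .., "tz": .., "spin": ..}, ...]. A call has exactly 8 rows; each row shifts and turns the commanded pose from where the row before left it, along the tool's axes as they then stand; what a row does not reach is not made up. A row lasts 1/10 s, in which the tool goes at most 50 mm and 8.59 degrees, less where a joint would pass 70% of its speed; a pose out of reach is approached as far as the arm can. A call is refused whole if a number of a shift passes 0.05 or a number of a turn 8.59, either way. A call with a gripper value outside its range is refused whole. The fingers move at their own pace and stop on an object; FORCE is the grip in N (left out, the last holds). Time passes only in rows, so rows that do not move let the fingers close, or fill a call up. It gives the time, the measured TCP pose, the force and the opening at its end, in the units of the state.
- sense(): the state, without advancing time (a new reading comes with each control period).
- grab_frame(name): name is "side" or "top"; returns a dict with "pixels" (420x560x3 uint8, red, green, blue), "K" (3x3 intrinsics, pixels), "extrinsics" (4x4, takes a point from camera to world coordinates). Camera axes: x right, y down, z forward; pixel columns grow to the right and rows downward; lengths in mm; the calibration is good to about 2 mm. A picture is of the moment at which its call begins. There is no depth.
- sign_off(): hands the job in, once; it reports no verdict.
Trained networks look in the newest picture that a camera, given by its name, has taken for a name from the list of things; names that differ only in an ending like _2 or _b are one class to them, and where a whole thing is asked for, a point or a joint stands for the part that bears it (a point fixed in the world has none). Each returns a list of dicts, best first, with "conf" (0 to 1); they miss things now and then, are a little off and sometimes report something else, mostly with a low value. They report only what shows in the picture. A call takes as long as a camera call. They do not tell look-alikes from the thing itself.
- masks_of(camera, target): "pixels" (420x560 bool, what is visible of it) and "centre" ([row, column] in pixels, amid what is visible of it).
The state is a dict: "clock": time; "qpos": joint angles; "qvel": joint speeds; "joint_efforts": joint torques, N m; "eef_pos": TCP position; "tcp_rot": TCP orientation; "contact_force": force on the tool from outside, world axes, zero at the start; "wrist_torque": the same for the moment, N m; "opening": opening from 0.0 (shut) to 1.0 (fully open).
Only numpy, scipy, OpenCV 4.12 (cv2) and the standard library are available. Lean on these libraries where they do the work, as an engineer would, in place of code of your own. Each camera call takes 0.05 s, during which the arm holds its last target.

TASK

The taller of the two sample plates standing in the wooden stands is freshly coated and must not be touched by the gripper: take the spring clip from its dock, push it straight down onto the middle of that plate's upper edge until the jaws have it firmly, and lift the plate out of its stand by the clip. Hold it up in front of the inspection camera, upright and square to the lens with either face, its middle on the lens axis and 12 cm in front of the lens, and finish while still holding it there steadily in the air. Leave the shorter plate and the little bottle undisturbed and do not bump the camera.

Things in the scene. Friction and masses are not known exactly. Their poses are not given: they have to be found in the camera images.
- tall_plate: the plate to show: white laminate, 80 mm wide (y), 105 mm high (z), 6 mm thick (x, normal to its faces), about 55 g, loose. Origin: middle of its lower edge. It stands 28 mm deep in the slot of a fixed wooden stand (50 x 100 mm, 36 mm high; slot 7.6 mm wide, 84 mm long, its floor 8 mm above the desk); upper edge 113 mm above the desk. It may lean slightly in the slot
- tall_plate_mid (a point): centre of the tall plate, 52.5 mm above its lower edge; axes as the plate
- tall_plate_top (a point): middle of the upper edge of the tall plate, 105 mm above its lower edge; axes as the plate
- short_plate: the plate to leave alone: white laminate, 110 mm wide (y), 65 mm high (z), 6 mm thick (x), upright in a like stand 130 mm long. Origin: middle of its lower edge. The two stands may have changed places
- clip: push-on spring clip, 65 g, loose, standing mouth down, z up, in its dock (fixed grey open tray, 40 x 50 mm, walls 20 mm high, floor 5 mm above the desk). x runs across the mouth, along the plate's thickness when clipped (either way round); y along the 34 mm long jaws. Origin: centre of the mouth at the tips of its lips, the lowest points. Roof of the mouth 28 mm, top of the clip 84 mm above it
- clip_grip (a point): middle of the clip's black plastic grip block, 62 mm above the clip's origin; block 16 mm (x) by 30 mm (y), from 42 to 84 mm above the origin. Hold it here across the 16 mm, fingertips no lower than 35 mm above the origin; axes as the clip
- clip_mouth (a point): where the plate's top edge should end in the mouth: 22 mm above the clip's origin (18 to 26 mm will do; the pinching bar is at 16 mm). Fixed jaw's face at x = +3 mm, sprung jaw at -x. Lips flare to x = -7 and +9 mm at the bottom, so pressing straight down on the 6 mm edge at x = 0 opens the jaw; that takes up to about 20 N. Axes as the clip
- clip_jaw (a joint): opening of the sprung jaw in rad: 0 shut, about 0.15 with a 6 mm plate in it, stop at 0.5; it pinches such a plate with about 3 N
- lens (a point): centre of the front glass of the inspection camera (fixed grey camera head 62 mm wide and 46 mm high on a mast 247 mm high with a round 90 mm foot). The lens axis is level. x points away from the lens into the camera, so the camera looks along -x; z up
- view_point (a point): the point in the air on the lens axis, 120 mm in front of the lens, where the middle of the plate shall be; axes as the lens. It lies 165 to 195 mm above the desk
- camera_stand: foot and mast of the inspection camera, fixed; origin on the desk under the mast, 65 mm behind the lens
- vial_c: bystander: small white bottle, 24 mm across and 56 mm high, origin at the centre of its underside, loose
There are look-alikes about, which are no part of the job. Leave any green or red look-alike of the tall_plate alone.

How it is judged (in metres and radians):
On the way, in this order (a step that is already met when the one before it is completed fails the run):
1. the clip sits on the middle of the tall plate's upper edge, its jaw sprung open on it, the plate still in its stand (z of tall_plate_top in the frame of clip above 0.017 m and x of tall_plate_top in the frame of clip between -0.006 and 0.006 m and y of tall_plate_top in the frame of clip between -0.018 and 0.018 m and value of joint clip_jaw above 0.09 rad and height (world z) of tall_plate below 0.02 m), for 0.2 s.
2. the tall plate hangs in the clip, clear of its stand (height (world z) of tall_plate above 0.045 m and value of joint clip_jaw above 0.09 rad and contact force between clip and tall_plate above 0.5 N), for 0.1 s.
At the end, for the whole second after the job is handed in: held in the fingers by the clip alone, the tall plate hangs by the middle of its upper edge, its centre within 20 mm of the point 120 mm before the lens, upright within 0.14 rad, square to the lens axis within 0.17 rad, slower than 30 mm/s (distance between tall_plate_mid and view_point below 0.02 m and angle between tall_plate's own z axis and vertical below 0.14 rad and angle between the x axis of tall_plate and the x axis of lens, either way round below 0.17 rad and height (world z) of tall_plate above 0.08 m and z of tall_plate_top in the frame of clip above 0.014 m and y of tall_plate_top in the frame of clip between -0.02 and 0.02 m and value of joint clip_jaw above 0.09 rad and contact force between the fingers and clip above 2 N and contact force between clip and tall_plate above 0.5 N and linear speed of tall_plate below 0.03 m/s); the arm keeps its last pose, push and grip.
It fails at once if the gripper or arm touches the coated tall plate (contact force between any of the fingers, the arm and tall_plate above 0.5 N).
It fails at once if the short plate is disturbed (distance of short_plate from where it was at the start of the episode above 0.015 m).
It fails at once if the little bottle is disturbed (distance of vial_c from where it was at the start of the episode above 0.02 m).
It fails at once if the camera is bumped (contact force between any of the arm, the fingers, tall_plate, clip and camera_stand above 2 N).
It also fails if it takes over 51 s, if anything falls off the work surface, if the arm or the gripper's body presses on something with over 40 N, if the wrist force passes 120 N, or if a joint passes its speed limit or range.

## Working session

There is one attempt and no reset: what is moved stays moved. The work goes in short steps, Python scripts to look and compute and a shell command to move; the robot and the scene stay as the last step left them, time stands still between calls to the robot, and variables do not carry over. Pictures are saved under pics/ and viewed, and the job is handed in when it is done.

```bash
mkdir -p pics; ls
python3 - <<'E'
from rig import *
import cv2,numpy as np
print(sense())
for n in ("side","top"):
    f=grab_frame(n); cv2.imwrite(f"pics/{n}0.png",f["pixels"][:,:,::-1]); np.savez(f"pics/{n}0.npz",**f)
    print(n,f["K"].tolist(),np.round(f["extrinsics"],4).tolist())
    for t in ["tall_plate","short_plate","clip","camera_stand","lens","vial_c"]:
        for m in masks_of(n,t):
            p=m["pixels"];ys,xs=np.nonzero(p)
            print(t,round(m["conf"],2),np.round(m["centre"],1),p.sum(),xs.min(),xs.max(),ys.min(),ys.max())
E
```

```text
pics
{'clock': 0.0, 'qpos': array([ 1.23458032e+00,  3.53620070e-01,  1.63415523e+00,  1.84343131e-06,
        1.15518583e+00, -2.43396891e-03]), 'qvel': array([ 9.40748169e-05, -1.82144275e-03, -7.98332510e-05, -9.54589514e-04,
        1.02281743e-03, -1.42653775e-04]), 'joint_efforts': array([ 2.03738961e-05, -6.05249763e+01, -3.42074382e+01, -2.54213239e-05,
        9.14315024e-03,  9.20016362e-06]), 'eef_pos': array([204.62211647, 590.04437228, 230.57018758]), 'tcp_rot': array([-3.14022419e+00, -5.01628588e-06,  2.80780987e+00]), 'contact_force': array([ 0.00406416, -0.3928825 , -0.08903606]), 'wrist_torque': array([-0.00531509,  0.04842129, -0.01338908]), 'opening': 0.9972554584114562}
side [[501.50657018622223, 0.0, 279.2269974478848], [0.0, 501.50657018622223, 210.54783338150492], [0.0, 0.0, 1.0]] [[0.3135, 0.3975, -0.8624, 1952.4109], [0.9493, -0.1532, 0.2745, -387.9571], [-0.0229, -0.9047, -0.4254, 792.3305], [0.0, 0.0, 0.0, 1.0]]
tall_plate 0.82 [206.2 372.9] 479 364 383 190 220
tall_plate 0.81 [199.  331.4] 385 325 345 189 213
tall_plate 0.75 [218.5 340.8] 427 334 350 203 
[... 256 characters left out ...]
4 172.6] 231 170 181 223 245
vial_c 0.4 [264.4 189.9] 119 187 195 253 269
top [[421.8577743481347, 0.0, 283.1811126370544], [0.0, 421.8577743481347, 213.41858232206656], [0.0, 0.0, 1.0]] [[0.0101, -0.9962, 0.0859, 482.8797], [-0.9999, -0.0095, 0.0067, 46.3521], [-0.0059, -0.086, -0.9963, 1231.0545], [0.0, 0.0, 0.0, 1.0]]
tall_plate 0.62 [210.2 207.1] 243 201 215 194 224
tall_plate 0.58 [247.  202.8] 68 184 215 245 249
short_plate 0.65 [221.2 262.5] 119 246 277 218 228
clip 0.43 [245.4 400.5] 142 392 410 242 251
clip 0.33 [247.  194.5] 39 186 202 247 250
camera_stand 0.95 [171.2 339.1] 961 316 352 156 190
lens 0.63 [176.2 336.4] 649 325 351 156 188
vial_c 0.44 [193.6 387.9] 69 384 394 190 198
```

Run:
```python
import cv2
a=cv2.imread("pics/side0.png");b=cv2.imread("pics/top0.png")
cv2.imwrite("pics/side0c.png",cv2.resize(a[170:300,140:400],None,fx=3,fy=3,interpolation=cv2.INTER_CUBIC))
cv2.imwrite("pics/top0c.png",cv2.resize(b[130:280,160:426],None,fx=3,fy=3,interpolation=cv2.INTER_CUBIC))
```

```text
(no output)
```

View pics/side0.png

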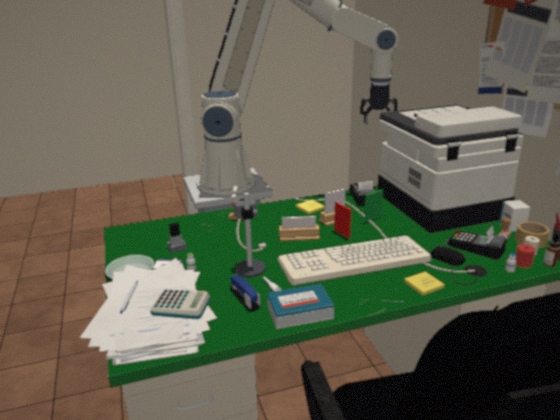

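View pics/top0.png

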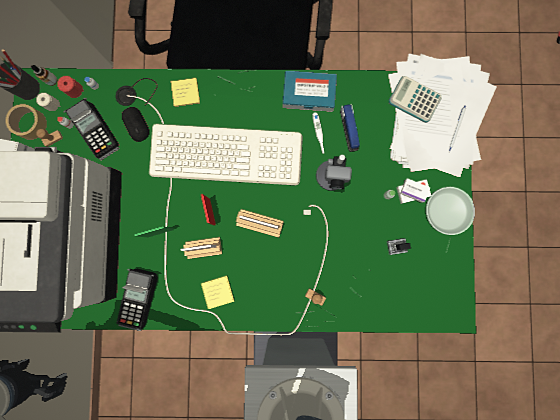

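View pics/side0c.png

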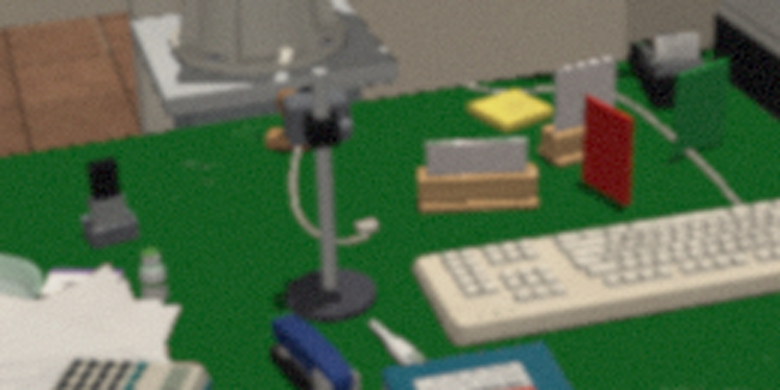

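View pics/top0c.png

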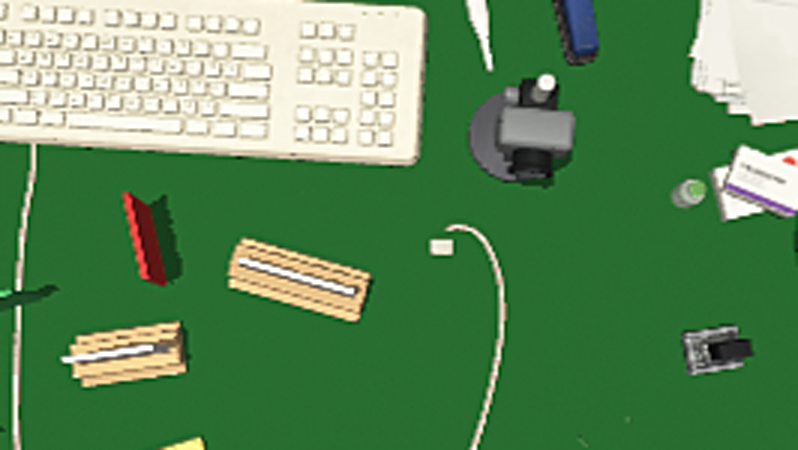

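Run:
```python
import cv2,numpy as np
a=cv2.imread("pics/side0.png");b=cv2.imread("pics/top0.png")
def c(im,x0,y0,w,h,s,n):
    o=cv2.resize(im[y0:y0+h,x0:x0+w],None,fx=s,fy=s,interpolation=cv2.INTER_NEAREST)
    for i in range(0,w,10): cv2.putText(o,str(x0+i),(i*s,10),0,.35,(255,0,255),1); o[:6,i*s]=255
    for i in range(0,h,10): cv2.putText(o,str(y0+i),(0,i*s+4),0,.35,(255,0,255),1)
    return o
A=c(b,175,230,50,36,8,0);B=c(b,380,230,40,36,8,0)
C=c(a,312,180,50,50,8,0);D=c(a,160,215,40,50,8,0)
cv2.imwrite("pics/t1.png",np.hstack([A,B])); cv2.imwrite("pics/t2.png",np.hstack([C,D]))
E=c(b,305,145,55,60,8,0);F=c(a,225,185,45,60,8,0);cv2.imwrite("pics/t3.png",np.hstack([E,F]))
```

```text
(no output)
```

View pics/t1.png

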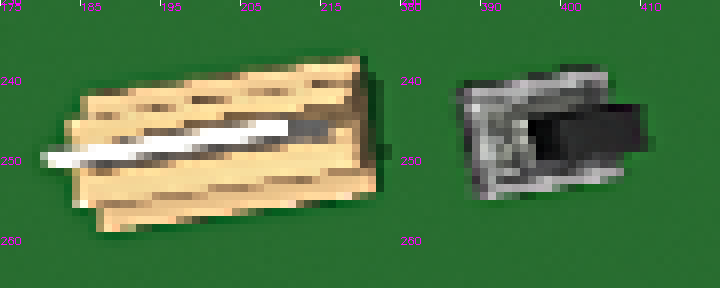

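View pics/t2.png

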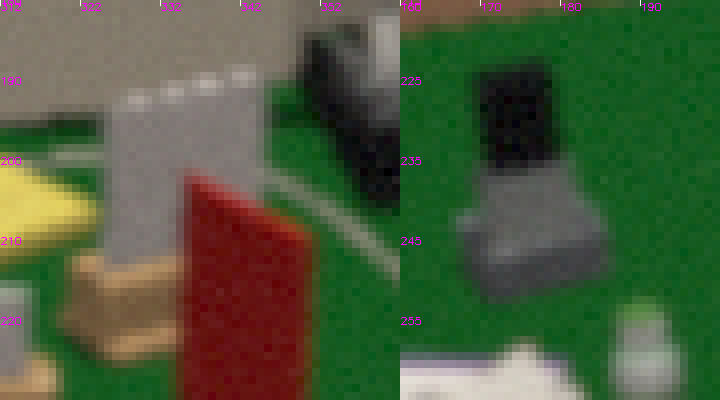

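View pics/t3.png

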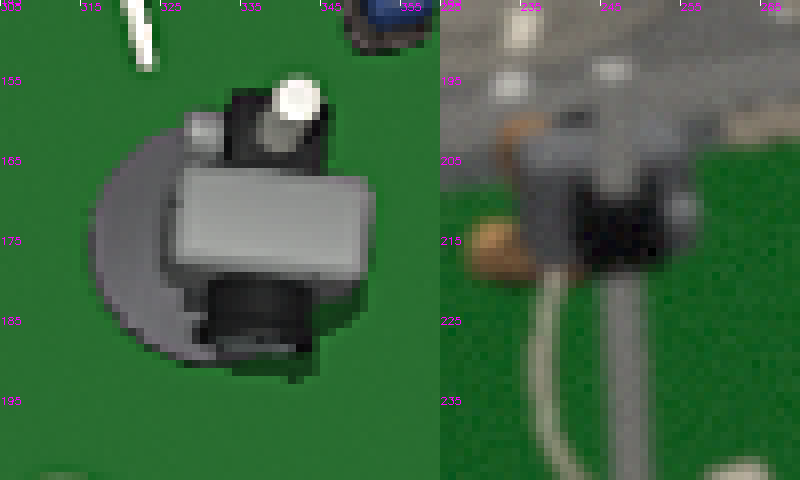

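```bash
cat > h.py <<'E'
import numpy as np,cv2
def load(n): return np.load(f"pics/{n}.npz")
def proj(f,P):
    P=np.atleast_2d(P).astype(float);E=f["extrinsics"];c=(P-E[:3,3])@E[:3,:3];u=c@f["K"].T
    return u[:,:2]/u[:,2:]
def onz(f,uv,z):
    E=f["extrinsics"];d=E[:3,:3]@np.linalg.inv(f["K"])@np.r_[uv,1];o=E[:3,3];return o+d*(z-o[2])/d[2]
def tri(fa,a,fb,b):
    A=[];y=[]
    for f,uv in((fa,a),(fb,b)):
        E=f["extrinsics"];d=E[:3,:3]@np.linalg.inv(f["K"])@np.r_[uv,1];d/=np.linalg.norm(d);M=np.eye(3)-np.outer(d,d);A.append(M);y.append(M@E[:3,3])
    A=np.vstack(A);y=np.hstack(y);x,r,_,_=np.linalg.lstsq(A,y,rcond=None);return x,np.sqrt(r)
E
python3 - <<'E'
from h import *
T=load("top0");S=load("side0")
im=T["pixels"].astype(float)
# tall plate strip: whiteness via blue channel
w=np.zeros(im.shape[:2]);w[236:260,176:226]=np.clip((im[236:260,176:226,2]-170)/80,0,1)
ys,xs=np.nonzero(w>0);ww=w[ys,xs]
c=np.array([(xs*ww).sum(),(ys*ww).sum()])/ww.sum()
C=np.cov(np.vstack([xs,ys]),aweights=ww);ev,V=np.linalg.eigh(C);d=V[:,1]
L=np.sqrt(12*ev[1]);print("strip c",c,"len",L,"wid",np.sqrt(12*ev[0]),d)
P=[onz(T,c+s*d*L/2,113) for s in(-1,1)];print(np.round(P,1),np.linalg.norm(P[0]-P[1]),"mid",onz(T,c,113),"edge yaw",np.arctan2(*(P[0]-P[1])[[1,0]]))
print("proj mid in side",proj(S,onz(T,c,113)),proj(S,P))
# stand outline corners z=36 from top image
for uv in [(185,242),(219,237.5),(222,253.5),(187,258.5)]: print(uv,onz(T,uv,36)[:2])
# clip
print("clip top",onz(T,(403,245.7),89), "side", tri(T,(403,245.7),S,(174,224)))
for uv in [(387.5,241.5),(390,254),(407,251.8),(405,239.5)]: print("dock",onz(T,uv,20)[:2])
print("foot",onz(T,(333,174.5),3),"masttop",onz(T,(341,157.3),247),tri(T,(341,157.3),S,(246,193)))
print("lensA",onz(T,(336,187.5),180),tri(T,(336,187),S,(246,211)))
E
```

```text
strip c [195.68890357 247.59247028] len 31.328280057326733 wid 4.4585510661414745 [-0.99052953  0.13729982]
[[492.5 243.4 113. ]
 [480.3 325.3 113. ]] 82.75546177305034 mid [486.39650566 284.36497283 113.        ] edge yaw -1.423299190044482
proj mid in side [[335.26541002 190.03191068]] [[325.03517589 192.3664948 ]
 [345.29895975 187.7422108 ]]
(185, 242) [502.11041383 331.49065866]
(219, 237.5) [515.78444772 235.45752509]
(222, 253.5) [470.76793515 225.93737497]
(187, 258.5) [455.72741679 324.44216015]
clip top [ 497.16835661 -269.74913049   89.        ] side (array([ 496.78223996, -272.83114172,   85.85020739]), array([3.07393418]))
dock [ 509.57211608 -244.74981146]
dock [ 474.03985648 -251.47551693]
dock [ 480.7819923  -299.99585565]
dock [ 515.78182095 -294.81353179]
foot [705.19048149 -90.85934673   3.        ] masttop [702.37801267 -82.52003974 247.        ] (array([702.34753086, -84.09468   , 245.55533048]), array([2.01691631]))
lensA [640.17104922 -78.61164705 180.        ] (array([644.63178573, -77.66175699, 163.83566637]), array([4.1883686]))
```

Tall-plate candidates are four plates:
- White plate in the stand at top (196,247) / side (335,205), standing about 75 mm proud of its stand.
- Low white plate in the long stand at top (262,221) / side (300,222). This is the short plate.
- Red plate at top (208,208).
- Green plate at top (153,232) / side (373,206).

I choose the white plate at top (196,247), and the crop shows its strip is about 80 mm long at z=113.

The clip is the black block in the grey dock at top (404,246) / side (175,236). The network also confused it with the plate at side (331,199) and with the dock's neighbour, so I reject those. The lens is at top (337,188) and faces the robot. The mast is at about (703,-84).

First I turn the tool.

```bash
python3 -m inch '[{"gripper":0.07,"spin":7.95},{"gripper":0.07,"spin":7.95},{"gripper":0.07,"spin":7.95},{"gripper":0.07,"spin":7.95},{"gripper":0.07,"spin":7.95},{"gripper":0.07,"spin":7.95},{"gripper":0.07,"spin":7.95},{"gripper":0.07,"spin":7.95}]' 40
cat >> h.py <<'E'
def go(s,target):
    "tool-frame shift (m) to world target"
    from scipy.spatial.transform import Rotation as R
    r=R.from_euler("xyz",s["tcp_rot"]).as_matrix()
    return np.round(r.T@(np.array(target)-s["eef_pos"])/1000,4)
E
python3 - <<'E'
from h import *
from rig import sense
s=sense();print(s["eef_pos"],s["tcp_rot"],go(s,[496,-272.5,200]))
T=load("top0")
# head box edges yaw, at z~200
for a,b in [((327,166),(351,167.3)),((327,178.5),(350,179.5))]:
    P,Q=onz(T,a,203),onz(T,b,203);d=Q-P;print(P[:2],Q[:2],np.linalg.norm(d),"yaw of x axis",np.arctan2(-d[1],d[0])- np.pi/2)
E
```

```text
[204.77936023 590.48389157 231.29481208] [-3.14158251e+00  2.16332304e-05  2.80777852e+00] [-0.5579 -0.7199  0.0313]
[690.08213048 -53.71453792] [ 687.35754737 -112.88907977] 59.237232854475174 yaw of x axis 0.04601066814732535
[658.88701231 -53.75005673] [ 656.91213763 -110.31663843] 56.60104499767693 yaw of x axis 0.0348982178097097$[0]: bad value
```

```bash
python3 -m inch '[{"gripper":0.07,"tx":0,"ty":0,"tz":0,"spin":7.95},{"gripper":0.07,"tx":0,"ty":0,"tz":0,"spin":7.95},{"gripper":0.07,"tx":0,"ty":0,"tz":0,"spin":7.95},{"gripper":0.07,"tx":0,"ty":0,"tz":0,"spin":7.95},{"gripper":0.07,"tx":0,"ty":0,"tz":0,"spin":7.95},{"gripper":0.07,"tx":0,"ty":0,"tz":0,"spin":7.95},{"gripper":0.07,"tx":0,"ty":0,"tz":0,"spin":7.95},{"gripper":0.07,"tx":0,"ty":0,"tz":0,"spin":7.95}]' 40
python3 - <<'E'
from h import *
from rig import sense
s=sense();print(s["eef_pos"],s["tcp_rot"],go(s,[496,-272.5,150]))
E
```

```text
clock: 1.5
eef_pos: [204.8, 590.5, 231.3]
tcp_rot: [-3.142, 0.0, 1.692]
contact_force: [0.1, 0.1, 0.2]
opening: 0.814
[204.76753101 590.5035446  231.28010604] [-3.14155440e+00  1.83158036e-05  1.69200185e+00] [-0.8919  0.1848  0.0813]
```

```bash
python3 -m inch '[{"gripper":0.07,"tx":-0.037,"ty":0.0077,"tz":0,"spin":0},{"gripper":0.07,"tx":-0.037,"ty":0.0077,"tz":0,"spin":0},{"gripper":0.07,"tx":-0.037,"ty":0.0077,"tz":0,"spin":0},{"gripper":0.07,"tx":-0.037,"ty":0.0077,"tz":0,"spin":0},{"gripper":0.07,"tx":-0.037,"ty":0.0077,"tz":0,"spin":0},{"gripper":0.07,"tx":-0.037,"ty":0.0077,"tz":0,"spin":0},{"gripper":0.07,"tx":-0.037,"ty":0.0077,"tz":0,"spin":0},{"gripper":0.07,"tx":-0.037,"ty":0.0077,"tz":0,"spin":0}]'
python3 -m inch '[{"gripper":0.07,"tx":-0.037,"ty":0.0077,"tz":0,"spin":0},{"gripper":0.07,"tx":-0.037,"ty":0.0077,"tz":0,"spin":0},{"gripper":0.07,"tx":-0.037,"ty":0.0077,"tz":0,"spin":0},{"gripper":0.07,"tx":-0.037,"ty":0.0077,"tz":0,"spin":0},{"gripper":0.07,"tx":-0.037,"ty":0.0077,"tz":0,"spin":0},{"gripper":0.07,"tx":-0.037,"ty":0.0077,"tz":0,"spin":0},{"gripper":0.07,"tx":-0.037,"ty":0.0077,"tz":0,"spin":0},{"gripper":0.07,"tx":-0.037,"ty":0.0077,"tz":0,"spin":0}]'
python3 -m inch '[{"gripper":0.07,"tx":-0.037,"ty":0.0077,"tz":0,"spin":0},{"gripper":0.07,"tx":-0.037,"ty":0.0077,"tz":0,"spin":0},{"gripper":0.07,"tx":-0.037,"ty":0.0077,"tz":0,"spin":0},{"gripper":0.07,"tx":-0.037,"ty":0.0077,"tz":0,"spin":0},{"gripper":0.07,"tx":-0.037,"ty":0.0077,"tz":0,"spin":0},{"gripper":0.07,"tx":-0.037,"ty":0.0077,"tz":0,"spin":0},{"gripper":0.07,"tx":-0.037,"ty":0.0077,"tz":0,"spin":0},{"gripper":0.07,"tx":-0.037,"ty":0.0077,"tz":0,"spin":0}]'
python3 - <<'E'
from h import *
from rig import *
s=sense();print(s["eef_pos"],s["tcp_rot"],go(s,[496,-272.5,48]),s["clock"])
for n in ("side","top"):
    f=grab_frame(n); np.savez(f"pics/{n}1.npz",**f);print(proj(f,s["eef_pos"]))
    x,y=(140,130) if n=="side" else (340,180)
    cv2.imwrite(f"pics/{n}1.png",cv2.resize(f["pixels"][y:y+140,x:x+150,::-1],None,fx=4,fy=4,interpolation=cv2.INTER_NEAREST))
E
```

```text
clock: 2.3
eef_pos: [303.6, 303.3, 231.5]
tcp_rot: [3.141, -0.0, 1.698]
contact_force: [0.7, -0.1, 0.1]
opening: 0.822
clock: 3.1
eef_pos: [402.3, 17.3, 231.6]
tcp_rot: [3.141, 0.0, 1.698]
contact_force: [0.1, 0.4, 0.4]
opening: 0.821
clock: 3.9
eef_pos: [500.8, -268.6, 231.4]
tcp_rot: [3.141, 0.0, 1.697]
contact_force: [0.7, 0.4, 0.7]
opening: 0.815
[ 500.84672208 -268.60647681  231.36732014] [3.14132261e+00 1.04098197e-04 1.69748927e+00] [-0.0032 -0.0053  0.1834] 3.9
[[170.92335835 181.65606711]]
[[419.21238538 243.54242932]]
```

View pics/top1.png

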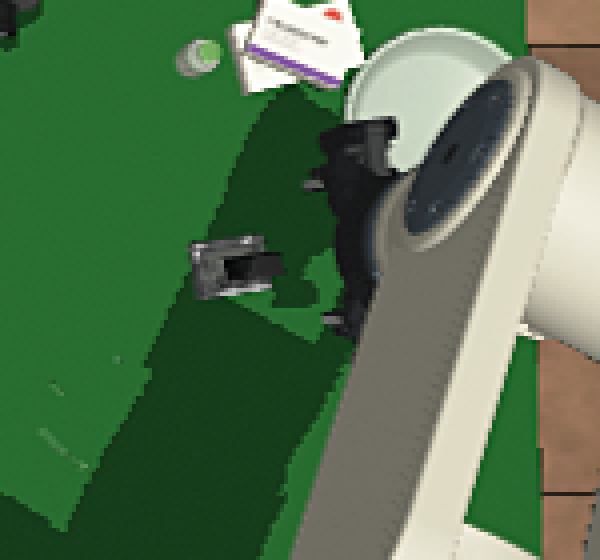

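View pics/side1.png

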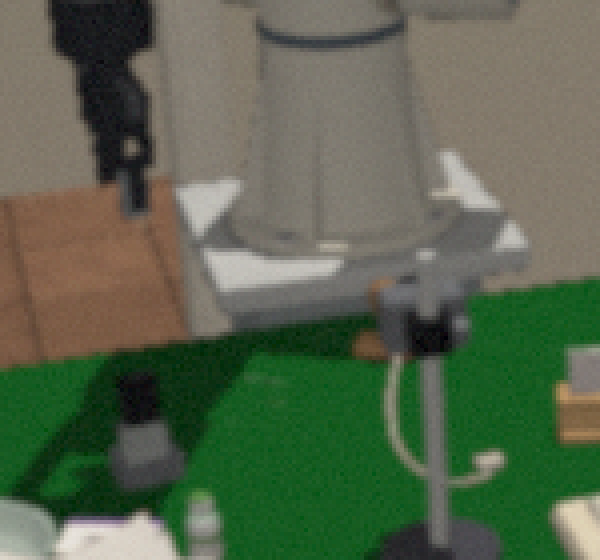

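The top view shows the fingertips at (418,226) and (422,260). Their midpoint (420,243) matches the projected TCP (419,243.5), so the calibration agrees. The clip sits untouched at (404,246). I descend onto it next.

```bash
python3 -m inch '[{"gripper":0.07,"tx":-0.003,"ty":-0.005,"tz":0.02,"spin":0},{"gripper":0.07,"tx":0,"ty":0,"tz":0.03,"spin":0},{"gripper":0.07,"tx":0,"ty":0,"tz":0.03,"spin":0},{"gripper":0.07,"tx":0,"ty":0,"tz":0.03,"spin":0},{"gripper":0.07,"tx":0,"ty":0,"tz":0.02,"spin":0},{"gripper":0.07,"tx":0,"ty":0,"tz":0,"spin":0},{"gripper":0.07,"tx":0,"ty":0,"tz":0,"spin":0},{"gripper":0.07,"tx":0,"ty":0,"tz":0,"spin":0}]'
python3 - <<'E'
from h import *
from rig import *
s=sense();print(s["eef_pos"],s["tcp_rot"],go(s,[496,-272.5,48]),s["clock"])
for n in ("side","top"):
    f=grab_frame(n); np.savez(f"pics/{n}2.npz",**f);print(proj(f,s["eef_pos"]))
    x,y=(140,180) if n=="side" else (360,210)
    cv2.imwrite(f"pics/{n}2.png",cv2.resize(f["pixels"][y:y+80,x:x+80,::-1],None,fx=6,fy=6,interpolation=cv2.INTER_NEAREST))
cv2.imwrite("pics/b2.png",np.hstack([cv2.imread("pics/side2.png")[:,:400],cv2.imread("pics/top2.png")[:,:400]]))
E
```

```text
clock: 4.8
eef_pos: [496.8, -270.8, 102.7]
tcp_rot: [3.14, 0.001, 1.698]
contact_force: [-0.0, 0.2, -0.2]
opening: 0.817
[ 496.76106817 -270.75206984  102.68207278] [3.14000784e+00 1.14191966e-03 1.69794834e+00] [-0.0016 -0.0011  0.0547] 4.8
[[174.75859323 219.23392525]]
[[404.8035292 245.8069841]]
```

View pics/b2.png

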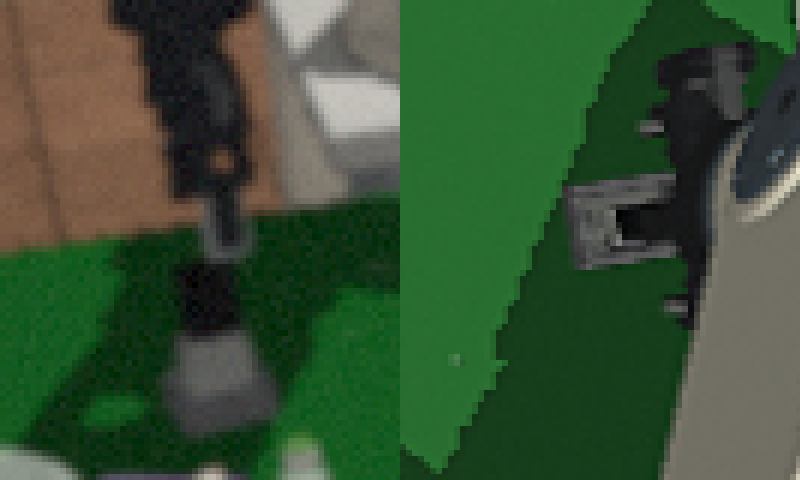

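```bash
python3 -m inch '[{"gripper":0.07,"tx":-0.001,"ty":-0.0005,"tz":0.015,"spin":0},{"gripper":0.07,"tx":0,"ty":0,"tz":0.015,"spin":0},{"gripper":0.07,"tx":0,"ty":0,"tz":0.015,"spin":0},{"gripper":0.07,"tx":0,"ty":0,"tz":0.009,"spin":0},{"gripper":0.07,"tx":0,"ty":0,"tz":0,"spin":0},{"gripper":0.012,"tx":0,"ty":0,"tz":0,"spin":0},{"gripper":0.01,"tx":0,"ty":0,"tz":0,"spin":0},{"gripper":0.01,"tx":0,"ty":0,"tz":0,"spin":0}]' 40
python3 -m inch '[{"gripper":0.01,"tx":0,"ty":0,"tz":0,"spin":0},{"gripper":0.01,"tx":0,"ty":0,"tz":0,"spin":0},{"gripper":0.01,"tx":0,"ty":0,"tz":0,"spin":0},{"gripper":0.01,"tx":0,"ty":0,"tz":0,"spin":0},{"gripper":0.01,"tx":0,"ty":0,"tz":0,"spin":0},{"gripper":0.01,"tx":0,"ty":0,"tz":0,"spin":0},{"gripper":0.01,"tx":0,"ty":0,"tz":0,"spin":0},{"gripper":0.01,"tx":0,"ty":0,"tz":0,"spin":0}]' 70
```

```text
clock: 5.7
eef_pos: [496.0, -271.8, 47.9]
tcp_rot: [3.141, 0.001, 1.698]
contact_force: [0.9, 0.0, 0.7]
opening: 0.311
clock: 6.5
eef_pos: [495.9, -271.8, 47.7]
tcp_rot: [3.141, 0.0, 1.698]
contact_force: [-0.6, 0.5, 6.5]
opening: 0.18
```

```bash
python3 -m inch '[{"gripper":0.01,"tx":0,"ty":0,"tz":-0.005,"spin":0},{"gripper":0.01,"tx":0,"ty":0,"tz":-0.01,"spin":0},{"gripper":0.01,"tx":0,"ty":0,"tz":-0.02,"spin":0},{"gripper":0.01,"tx":0,"ty":0,"tz":-0.03,"spin":0},{"gripper":0.01,"tx":0,"ty":0,"tz":-0.03,"spin":0},{"gripper":0.01,"tx":0,"ty":0,"tz":-0.03,"spin":0},{"gripper":0.01,"tx":0,"ty":0,"tz":-0.025,"spin":0},{"gripper":0.01,"tx":0,"ty":0,"tz":0,"spin":0}]'
python3 - <<'E'
from h import *
from rig import *
s=sense();print(s["eef_pos"],s["tcp_rot"],go(s,[486.4,284.4,200]),s["clock"],s["opening"],s["contact_force"])
for n in ("side","top"):
    f=grab_frame(n); np.savez(f"pics/{n}3.npz",**f);print(proj(f,s["eef_pos"]))
    x,y=(140,150) if n=="side" else (360,210)
    cv2.imwrite(f"pics/{n}3.png",cv2.resize(f["pixels"][y:y+80,x:x+65,::-1],None,fx=6,fy=6,interpolation=cv2.INTER_NEAREST))
cv2.imwrite("pics/b3.png",np.hstack([cv2.imread("pics/side3.png"),cv2.imread("pics/top3.png")]))
E
```

```text
clock: 7.3
eef_pos: [497.4, -272.6, 201.5]
tcp_rot: [3.136, 0.004, 1.698]
contact_force: [0.7, 0.2, -1.1]
opening: 0.178
[ 497.4469145  -272.60933468  201.54597042] [3.13631417 0.00385603 1.69782484] [ 5.539e-01  5.960e-02 -3.000e-04] 7.3 0.17786513961919845 [ 0.65943246  0.15121928 -1.14095437]
[[170.5820753  190.48745786]]
[[417.01646379 245.14426111]]
```

View pics/b3.png

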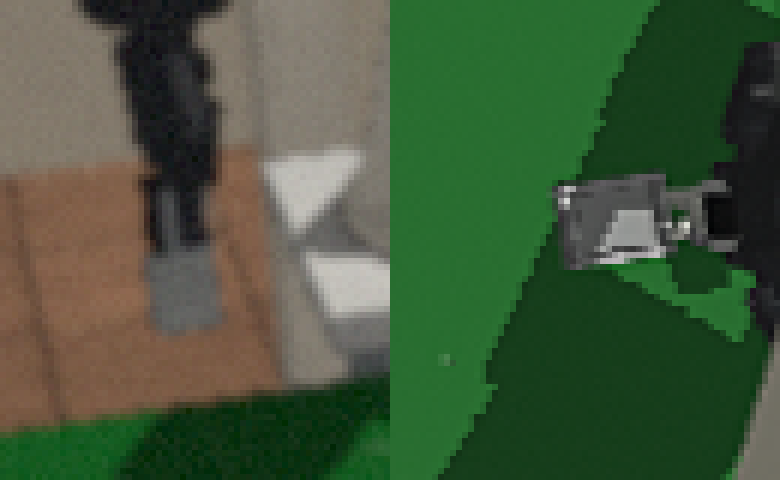

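```bash
python3 -m inch '[{"gripper":0.01,"tx":0.015,"ty":0.002,"tz":0,"spin":0},{"gripper":0.01,"tx":0.03,"ty":0.0035,"tz":0,"spin":0},{"gripper":0.01,"tx":0.035,"ty":0.0035,"tz":0,"spin":0},{"gripper":0.01,"tx":0.035,"ty":0.004,"tz":0,"spin":0},{"gripper":0.01,"tx":0.035,"ty":0.004,"tz":0,"spin":0},{"gripper":0.01,"tx":0.035,"ty":0.004,"tz":0,"spin":0},{"gripper":0.01,"tx":0.035,"ty":0.004,"tz":0,"spin":0},{"gripper":0.01,"tx":0.035,"ty":0.004,"tz":0,"spin":0}]'
python3 -m inch '[{"gripper":0.01,"tx":0.035,"ty":0.004,"tz":0,"spin":0},{"gripper":0.01,"tx":0.035,"ty":0.004,"tz":0,"spin":0},{"gripper":0.01,"tx":0.035,"ty":0.004,"tz":0,"spin":0},{"gripper":0.01,"tx":0.035,"ty":0.004,"tz":0,"spin":0},{"gripper":0.01,"tx":0.035,"ty":0.004,"tz":0,"spin":0},{"gripper":0.01,"tx":0.035,"ty":0.004,"tz":0,"spin":0},{"gripper":0.01,"tx":0.03,"ty":0.003,"tz":0,"spin":0},{"gripper":0.01,"tx":0.02,"ty":0.002,"tz":0,"spin":-1.2}]'
python3 -m inch '[{"gripper":0.01,"tx":0.01,"ty":0,"tz":0,"spin":0},{"gripper":0.01,"tx":0.0,"ty":0,"tz":0,"spin":0},{"gripper":0.01,"tx":0,"ty":0,"tz":0,"spin":0},{"gripper":0.01,"tx":0,"ty":0,"tz":0,"spin":0},{"gripper":0.01,"tx":0,"ty":0,"tz":0,"spin":0},{"gripper":0.01,"tx":0,"ty":0,"tz":0,"spin":0},{"gripper":0.01,"tx":0,"ty":0,"tz":0,"spin":0},{"gripper":0.01,"tx":0,"ty":0,"tz":0,"spin":0}]'
python3 - <<'E'
from h import *
from rig import *
s=sense();print(s["eef_pos"],s["tcp_rot"],go(s,[486.4,284.4,164]),s["clock"],s["opening"],s["contact_force"])
E
```

```text
clock: 8.2
eef_pos: [490.5, -12.9, 196.0]
tcp_rot: [-3.139, -0.001, 1.698]
contact_force: [0.1, 0.2, -0.8]
opening: 0.174
clock: 9.0
eef_pos: [486.1, 248.7, 195.8]
tcp_rot: [-3.139, 0.0, 1.72]
contact_force: [0.6, 0.3, -0.4]
opening: 0.181
clock: 9.8
eef_pos: [486.5, 256.3, 197.4]
tcp_rot: [3.141, -0.0, 1.718]
contact_force: [0.8, -0.0, -1.5]
opening: 0.182
[486.51593154 256.26875221 197.37089103] [ 3.14147852e+00 -1.94578263e-05  1.71831304e+00] [0.0278 0.004  0.0334] 9.8 0.181538230624228 [ 0.79457661 -0.0474912  -1.50781092]
```

```bash
python3 -m inch '[{"gripper":0.01,"tx":0.015,"ty":0.002,"tz":0,"spin":0},{"gripper":0.01,"tx":0.013,"ty":0.002,"tz":0.01,"spin":0},{"gripper":0.01,"tx":0,"ty":0,"tz":0.01,"spin":0},{"gripper":0.01,"tx":0,"ty":0,"tz":0.008,"spin":0},{"gripper":0.01,"tx":0,"ty":0,"tz":0.005,"spin":0},{"gripper":0.01,"tx":0,"ty":0,"tz":0,"spin":0},{"gripper":0.01,"tx":0,"ty":0,"tz":0,"spin":0},{"gripper":0.01,"tx":0,"ty":0,"tz":0,"spin":0}]'
python3 - <<'E'
from h import *
from rig import *
s=sense();print(s["eef_pos"],s["tcp_rot"],go(s,[486.4,284.4,164]),s["clock"],s["opening"],s["contact_force"])
for n in ("side","top"):
    f=grab_frame(n); np.savez(f"pics/{n}4.npz",**f);print(proj(f,s["eef_pos"]))
    x,y=(305,160) if n=="side" else (160,210)
    cv2.imwrite(f"pics/{n}4.png",cv2.resize(f["pixels"][y:y+70,x:x+65,::-1],None,fx=6,fy=6,interpolation=cv2.INTER_CUBIC))
cv2.imwrite("pics/b4.png",np.hstack([cv2.imread("pics/side4.png"),cv2.imread("pics/top4.png")]))
E
```

```text
clock: 10.6
eef_pos: [486.5, 284.7, 164.6]
tcp_rot: [3.141, -0.0, 1.718]
contact_force: [-0.3, 0.3, -0.5]
opening: 0.183
[486.54267877 284.67922873 164.63790582] [ 3.14103592e+00 -1.86462270e-04  1.71838952e+00] [-0.0003 -0.0002  0.0006] 10.6 0.1826119215460885 [-0.2799042   0.30938726 -0.49094373]
[[335.73838469 176.11644751]]
[[191.21732718 247.42464214]]
```

View pics/b4.png

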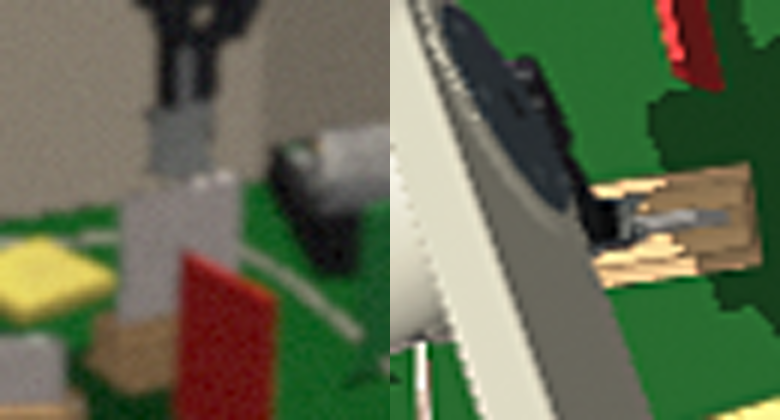

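The side view shows the clip mouth centre at about column 335, over the plate's top edge at columns 325–345. In the top view the clip at rows 243–251 lies on the extension of the plate line at about row 247. I press down gradually.

```bash
python3 -m inch '[{"gripper":0.01,"tx":0,"ty":0,"tz":0.003,"spin":0},{"gripper":0.01,"tx":0,"ty":0,"tz":0.003,"spin":0},{"gripper":0.01,"tx":0,"ty":0,"tz":0.003,"spin":0},{"gripper":0.01,"tx":0,"ty":0,"tz":0.002,"spin":0},{"gripper":0.01,"tx":0,"ty":0,"tz":0.002,"spin":0},{"gripper":0.01,"tx":0,"ty":0,"tz":0.002,"spin":0},{"gripper":0.01,"tx":0,"ty":0,"tz":0,"spin":0},{"gripper":0.01,"tx":0,"ty":0,"tz":0,"spin":0}]' 100
```

```text
clock: 11.5
eef_pos: [486.2, 284.8, 149.2]
tcp_rot: [-3.141, 0.0, 1.719]
contact_force: [0.2, 0.2, 0.4]
opening: 0.174
```

```bash
python3 -m inch '[{"gripper":0.01,"tx":0,"ty":0,"tz":0.002,"spin":0},{"gripper":0.01,"tx":0,"ty":0,"tz":0.002,"spin":0},{"gripper":0.01,"tx":0,"ty":0,"tz":0.002,"spin":0},{"gripper":0.01,"tx":0,"ty":0,"tz":0.002,"spin":0},{"gripper":0.01,"tx":0,"ty":0,"tz":0,"spin":0},{"gripper":0.01,"tx":0,"ty":0,"tz":0,"spin":0},{"gripper":0.01,"tx":0,"ty":0,"tz":0,"spin":0},{"gripper":0.01,"tx":0,"ty":0,"tz":0,"spin":0}]'
```

```text
clock: 12.3
eef_pos: [487.4, 285.4, 142.5]
tcp_rot: [3.139, -0.001, 1.719]
contact_force: [0.3, -0.5, 8.5]
opening: 0.175
```

```bash
python3 -m inch '[{"gripper":0.01,"tx":0,"ty":0,"tz":0.002,"spin":0},{"gripper":0.01,"tx":0,"ty":0,"tz":0.002,"spin":0},{"gripper":0.01,"tx":0,"ty":0,"tz":0.002,"spin":0},{"gripper":0.01,"tx":0,"ty":0,"tz":0,"spin":0},{"gripper":0.01,"tx":0,"ty":0,"tz":0,"spin":0},{"gripper":0.01,"tx":0,"ty":0,"tz":0,"spin":0},{"gripper":0.01,"tx":0,"ty":0,"tz":0,"spin":0},{"gripper":0.01,"tx":0,"ty":0,"tz":0,"spin":0}]'
```

```text
clock: 13.1
eef_pos: [486.1, 284.7, 135.1]
tcp_rot: [-3.141, 0.0, 1.719]
contact_force: [-0.6, 0.7, 0.1]
opening: 0.173
```

```bash
python3 -m inch '[{"gripper":0.01,"tx":0,"ty":0,"tz":0.0015,"spin":0},{"gripper":0.01,"tx":0,"ty":0,"tz":0,"spin":0},{"gripper":0.01,"tx":0,"ty":0,"tz":0,"spin":0},{"gripper":0.01,"tx":0,"ty":0,"tz":0,"spin":0},{"gripper":0.01,"tx":0,"ty":0,"tz":0,"spin":0},{"gripper":0.01,"tx":0,"ty":0,"tz":0,"spin":0},{"gripper":0.01,"tx":0,"ty":0,"tz":0,"spin":0},{"gripper":0.01,"tx":0,"ty":0,"tz":0,"spin":0}]'
python3 - <<'E'
from h import *
from rig import *
s=sense();print(s["eef_pos"],s["clock"],s["contact_force"],s["wrist_torque"])
for n in ("side","top"):
    f=grab_frame(n); np.savez(f"pics/{n}5.npz",**f);print(proj(f,s["eef_pos"]))
    x,y=(305,160) if n=="side" else (160,210)
    cv2.imwrite(f"pics/{n}5.png",cv2.resize(f["pixels"][y:y+70,x:x+65,::-1],None,fx=6,fy=6,interpolation=cv2.INTER_CUBIC))
cv2.imwrite("pics/b5.png",np.hstack([cv2.imread("pics/side5.png"),cv2.imread("pics/top5.png")]))
E
```

```text
clock: 13.9
eef_pos: [486.2, 284.7, 133.8]
tcp_rot: [-3.142, 0.0, 1.719]
contact_force: [0.6, 0.4, 2.0]
opening: 0.173
[486.23842662 284.73692814 133.77290399] 13.9 [0.5507312  0.36026531 1.97177222] [0.07532784 0.02795873 0.06522736]
[[335.49383677 184.4445086 ]]
[[193.84376608 247.60971559]]
```

View pics/b5.png

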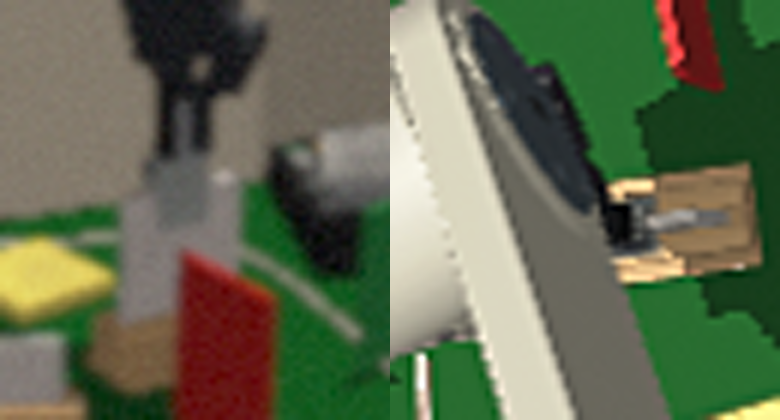

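The side view shows the clip at columns 330–340 down over the plate's edge (325–345), overlapping about 6 px (≈22 mm). It is seated and centred. I lift it slowly.

```bash
python3 -m inch '[{"gripper":0.01,"tx":0,"ty":0,"tz":-0.004,"spin":0},{"gripper":0.01,"tx":0,"ty":0,"tz":-0.006,"spin":0},{"gripper":0.01,"tx":0,"ty":0,"tz":-0.006,"spin":0},{"gripper":0.01,"tx":0,"ty":0,"tz":-0.006,"spin":0},{"gripper":0.01,"tx":0,"ty":0,"tz":-0.006,"spin":0},{"gripper":0.01,"tx":0,"ty":0,"tz":-0.006,"spin":0},{"gripper":0.01,"tx":0,"ty":0,"tz":-0.008,"spin":0},{"gripper":0.01,"tx":0,"ty":0,"tz":-0.008,"spin":0}]'
python3 -m inch '[{"gripper":0.01,"tx":0,"ty":0,"tz":-0.01,"spin":0},{"gripper":0.01,"tx":0,"ty":0,"tz":-0.01,"spin":0},{"gripper":0.01,"tx":0,"ty":0,"tz":-0.01,"spin":0},{"gripper":0.01,"tx":0,"ty":0,"tz":-0.01,"spin":0},{"gripper":0.01,"tx":0,"ty":0,"tz":-0.01,"spin":0},{"gripper":0.01,"tx":0,"ty":0,"tz":-0.01,"spin":0},{"gripper":0.01,"tx":0,"ty":0,"tz":-0.006,"spin":0},{"gripper":0.01,"tx":0,"ty":0,"tz":0,"spin":0}]'
python3 - <<'E'
from h import *
from rig import *
s=sense();print(s["eef_pos"],s["tcp_rot"],s["clock"],s["contact_force"],s["wrist_torque"])
for n in ("side","top"):
    f=grab_frame(n); np.savez(f"pics/{n}6.npz",**f);print(proj(f,s["eef_pos"]))
    x,y=(305,130) if n=="side" else (160,210)
    cv2.imwrite(f"pics/{n}6.png",cv2.resize(f["pixels"][y:y+90,x:x+65,::-1],None,fx=6,fy=6,interpolation=cv2.INTER_CUBIC))
cv2.imwrite("pics/b6.png",np.hstack([cv2.imread("pics/side6.png"),cv2.imread("pics/top6.png")]))
E
```

```text
clock: 14.8
eef_pos: [486.2, 284.8, 184.5]
tcp_rot: [-3.142, 0.0, 1.719]
contact_force: [-0.4, 0.1, -1.6]
opening: 0.176
clock: 15.6
eef_pos: [486.7, 285.1, 250.9]
tcp_rot: [3.14, -0.001, 1.719]
contact_force: [-0.0, 0.2, -3.2]
opening: 0.176
[486.71064379 285.05326005 250.85534131] [ 3.14008747e+00 -6.19747971e-04  1.71870207e+00] 15.6 [-0.01641879  0.22513861 -3.23123388] [-0.02609008 -0.01910227  0.03988689]
[[336.50504417 152.06825953]]
[[182.76754975 247.13866923]]
```

View pics/b6.png

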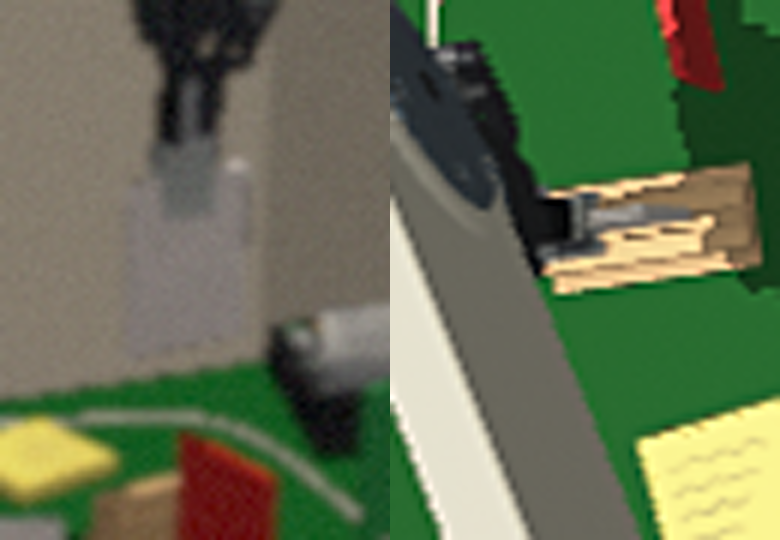

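Plate hangs in the clip, clear of the stand. Next I pin down the lens height and yaw.

Run:
```python
from h import *
T=load("top6");S=load("side6")
for h in (165,175,185,195):
    P=[]
    ft=lambda uv:onz(T,uv,h+23)
    bl,br,fl,fr=ft((327,166)),ft((351,167.3)),ft((326.8,178.6)),ft((350.7,179.6))
    b=(bl+br)/2;f=(fl+fr)/2
    w=np.linalg.norm(bl-br);dn=np.array([0,0,-46.])
    print(h,"w",w,"len",np.linalg.norm(b-f),"back bottom",proj(S,[bl+dn,b+dn,br+dn]).round(1).tolist(),"front top",proj(S,[fl,f,fr]).round(1).tolist(),"backtop",proj(S,[bl,b,br]).round(1).tolist(), "axis yaw",np.arctan2(*(b-f)[[1,0]]),f,b)
    print("   lens front",onz(T,(337,188.7),h))
for n,f,x,y in(("side",S,225,185),("top",T,310,150)):
    o=cv2.resize(f["pixels"][y:y+45,x:x+46,::-1],None,fx=8,fy=8,interpolation=cv2.INTER_CUBIC)
    for i in range(0,45,5): cv2.putText(o,str(x+i),(i*8,10),0,.3,(255,0,255),1);cv2.putText(o,str(y+i),(0,i*8+4),0,.3,(255,0,255),1)
    cv2.imwrite(f"pics/h_{n}.png",o)
cv2.imwrite("pics/h.png",np.hstack([cv2.imread("pics/h_side.png"),cv2.imread("pics/h_top.png")]))
```

```text
165 w 60.101543529522935 len 31.523735196618258 back bottom [[257.2, 223.3], [247.0, 224.7], [236.8, 226.2]] front top [[253.6, 204.5], [243.6, 205.9], [233.5, 207.4]] backtop [[256.5, 208.9], [246.2, 210.3], [235.8, 211.7]] axis yaw -0.02106231881299256 [660.2064412  -84.52963142 188.        ] [691.72318435 -85.19354529 188.        ]
   lens front [639.35438891 -82.93842937 165.        ]
175 w 59.52533641282443 len 31.22151000407755 back bottom [[257.1, 219.8], [247.1, 221.3], [236.9, 222.7]] front top [[253.6, 201.1], [243.7, 202.5], [233.7, 203.9]] backtop [[256.5, 205.4], [246.3, 206.8], [236.0, 208.2]] axis yaw -0.02106231881299249 [658.50636907 -83.27483888 198.        ] [689.72095407 -83.93238766 198.        ]
   lens front [637.88659588 -81.72563492 175.        ]
185 w 58.94912929612589 len 30.919284811536727 back bottom [[257.1, 216.4], [247.2, 217.8], [237.1, 219.2]] front top [[253.6, 197.7], [243.8, 199.1], [233.9, 200.4]] backtop [[256.5, 201.9], [246.3, 203.2], [236.1, 204.6]] axis yaw -0.02106231881299295 [656.80629694 -82.02004634 208.        ] [687.71872378 -82.67123003 208.        ]
   lens front [636.41880285 -80.51284047 185.        ]
195 w 58.37292217942737 len 30.617059618995793 back bottom [[257.1, 212.9], [247.2, 214.3], [237.2, 215.7]] front top [[253.7, 194.3], [243.9, 195.6], [234.1, 196.9]] backtop [[256.4, 198.3], [246.4, 199.7], [236.3, 201.0]] axis yaw -0.02106231881299304 [655.10622481 -80.7652538  218.        ] [685.71649349 -81.4100724  218.        ]
   lens front [634.95100982 -79.30004601 195.        ]
```

View pics/h.png

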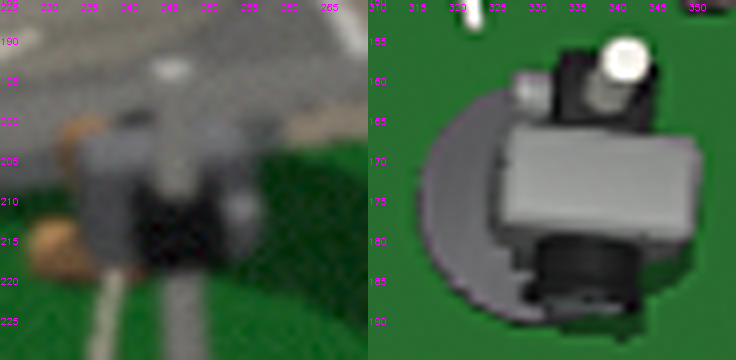

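```bash
python3 -m inch '[{"gripper":0.01,"tx":0,"ty":0,"tz":-0.002,"spin":1.8},{"gripper":0.01,"tx":0,"ty":0,"tz":-0.003,"spin":1.8},{"gripper":0.01,"tx":0,"ty":0,"tz":-0.002,"spin":1.8},{"gripper":0.01,"tx":0,"ty":0,"tz":0,"spin":1.8},{"gripper":0.01,"tx":0,"ty":0,"tz":0,"spin":1.8},{"gripper":0.01,"tx":0,"ty":0,"tz":0,"spin":1.8},{"gripper":0.01,"tx":0,"ty":0,"tz":0,"spin":0},{"gripper":0.01,"tx":0,"ty":0,"tz":0,"spin":0}]'
python3 - <<'E'
from h import *
from rig import *
s=sense();print(s["eef_pos"],s["tcp_rot"],go(s,[517,-76,258]),s["clock"],s["contact_force"])
E
```

```text
clock: 16.5
eef_pos: [486.0, 284.6, 256.3]
tcp_rot: [-3.141, 0.0, 1.531]
contact_force: [-0.7, -0.6, -1.6]
opening: 0.176
[486.02930733 284.64005274 256.30129001] [-3.14087381e+00  4.81792459e-04  1.53114495e+00] [-0.3591  0.0452 -0.0016] 16.5 [-0.68696627 -0.6323262  -1.55391099]
```

```bash
python3 -m inch '[{"gripper":0.01,"tx":-0.004,"ty":0.001,"tz":0,"spin":0},{"gripper":0.01,"tx":-0.008,"ty":0.001,"tz":0,"spin":0},{"gripper":0.01,"tx":-0.012,"ty":0.002,"tz":0,"spin":0},{"gripper":0.01,"tx":-0.016,"ty":0.002,"tz":0,"spin":0},{"gripper":0.01,"tx":-0.018,"ty":0.002,"tz":0,"spin":0},{"gripper":0.01,"tx":-0.018,"ty":0.002,"tz":0,"spin":0},{"gripper":0.01,"tx":-0.018,"ty":0.002,"tz":0,"spin":0},{"gripper":0.01,"tx":-0.018,"ty":0.002,"tz":0,"spin":0}]'
python3 -m inch '[{"gripper":0.01,"tx":-0.018,"ty":0.002,"tz":0,"spin":0},{"gripper":0.01,"tx":-0.018,"ty":0.002,"tz":0,"spin":0},{"gripper":0.01,"tx":-0.018,"ty":0.002,"tz":0,"spin":0},{"gripper":0.01,"tx":-0.018,"ty":0.002,"tz":0,"spin":0},{"gripper":0.01,"tx":-0.018,"ty":0.002,"tz":0,"spin":0},{"gripper":0.01,"tx":-0.018,"ty":0.002,"tz":0,"spin":0},{"gripper":0.01,"tx":-0.018,"ty":0.002,"tz":0,"spin":0},{"gripper":0.01,"tx":-0.018,"ty":0.002,"tz":0,"spin":0}]'
python3 -m inch '[{"gripper":0.01,"tx":-0.018,"ty":0.003,"tz":0,"spin":0},{"gripper":0.01,"tx":-0.018,"ty":0.003,"tz":0,"spin":0},{"gripper":0.01,"tx":-0.018,"ty":0.003,"tz":0,"spin":0},{"gripper":0.01,"tx":-0.016,"ty":0.002,"tz":0,"spin":0},{"gripper":0.01,"tx":-0.012,"ty":0.002,"tz":0,"spin":0},{"gripper":0.01,"tx":-0.008,"ty":0.002,"tz":0,"spin":0},{"gripper":0.01,"tx":-0.004,"ty":0.001,"tz":0,"spin":0},{"gripper":0.01,"tx":0,"ty":0,"tz":0,"spin":0}]'
python3 - <<'E'
from h import *
from rig import *
s=sense();print(s["eef_pos"],s["tcp_rot"],go(s,[517,-76,258]),s["clock"],s["contact_force"])
E
```

```text
clock: 17.3
eef_pos: [495.6, 170.3, 256.9]
tcp_rot: [3.141, 0.0, 1.53]
contact_force: [0.3, -0.6, -1.9]
opening: 0.175
clock: 18.1
eef_pos: [505.4, 25.8, 256.9]
tcp_rot: [3.141, 0.0, 1.53]
contact_force: [0.6, -0.1, -1.8]
opening: 0.173
clock: 18.9
eef_pos: [518.0, -67.2, 256.8]
tcp_rot: [3.142, -0.0, 1.53]
contact_force: [0.4, 0.2, -2.1]
opening: 0.173
[518.04037803 -67.17605726 256.76697782] [ 3.14156827e+00 -6.30307724e-05  1.52961212e+00] [-0.0089 -0.0007 -0.0012] 18.9 [ 0.43368128  0.2103066  -2.08015439]
```

```bash
python3 -m inch '[{"gripper":0.01,"tx":-0.002,"ty":-0.001,"tz":-0.001,"spin":0},{"gripper":0.01,"tx":-0.003,"ty":0,"tz":0,"spin":0},{"gripper":0.01,"tx":-0.003,"ty":0,"tz":0,"spin":0},{"gripper":0.01,"tx":-0.001,"ty":0,"tz":0,"spin":0},{"gripper":0.01,"tx":0,"ty":0,"tz":0,"spin":0},{"gripper":0.01,"tx":0,"ty":0,"tz":0,"spin":0},{"gripper":0.01,"tx":0,"ty":0,"tz":0,"spin":0},{"gripper":0.01,"tx":0,"ty":0,"tz":0,"spin":0}]'
python3 - <<'E'
from h import *
from rig import *
s=sense();print(s["eef_pos"],s["tcp_rot"],s["clock"],s["contact_force"],s["wrist_torque"])
e=s["eef_pos"];a=-0.04;ux=np.array([np.cos(a),np.sin(a),0]);uy=np.array([-np.sin(a),np.cos(a),0])
top=e+[0,0,-20.8]
C=[top+40*uy,top-40*uy,top-40*uy-[0,0,105],top+40*uy-[0,0,105]]
for n in ("side","top"):
    f=grab_frame(n); np.savez(f"pics/{n}7.npz",**f);print("expected corners",proj(f,C).round(1).tolist(),"mid",proj(f,top-[0,0,52.5]).round(1))
    for m in masks_of(n,"tall_plate"): print(n,m["conf"],m["centre"])
    x,y=(210,140) if n=="side" else (300,145)
    o=cv2.resize(f["pixels"][y:y+95,x:x+65,::-1],None,fx=6,fy=6,interpolation=cv2.INTER_CUBIC)
    o2=o.copy()
    cv2.polylines(o2,[((proj(f,C)-[x,y]+.5)*6).astype(int)],True,(255,0,255),1)
    cv2.imwrite(f"pics/{n}7.png",o2)
cv2.imwrite("pics/b7.png",np.hstack([cv2.imread("pics/side7.png"),cv2.imread("pics/top7.png")]))
E
```

```text
clock: 19.7
eef_pos: [516.7, -75.7, 257.8]
tcp_rot: [-3.142, 0.0, 1.53]
contact_force: [0.8, -0.5, -1.2]
opening: 0.178
[516.65077435 -75.71338902 257.80003292] [-3.14158910e+00  4.96842892e-06  1.53027701e+00] 19.7 [ 0.77497152 -0.54497908 -1.24372376] [-0.02478156 -0.02310074  0.01966263]
expected corners [[246.5, 171.7], [221.2, 174.8], [223.6, 205.6], [248.1, 202.3]] mid [[234.9 188.8]]
side 0.85 [206.6, 371.8]
side 0.68 [186.8, 232.1]
expected corners [[320.7, 235.1], [354.7, 236.8], [348.1, 238.0], [317.3, 236.5]] mid [[335.1 236.6]]
top 0.6 [212.8, 208.5]
top 0.5 [232.3, 159.3]
```

View pics/b7.png

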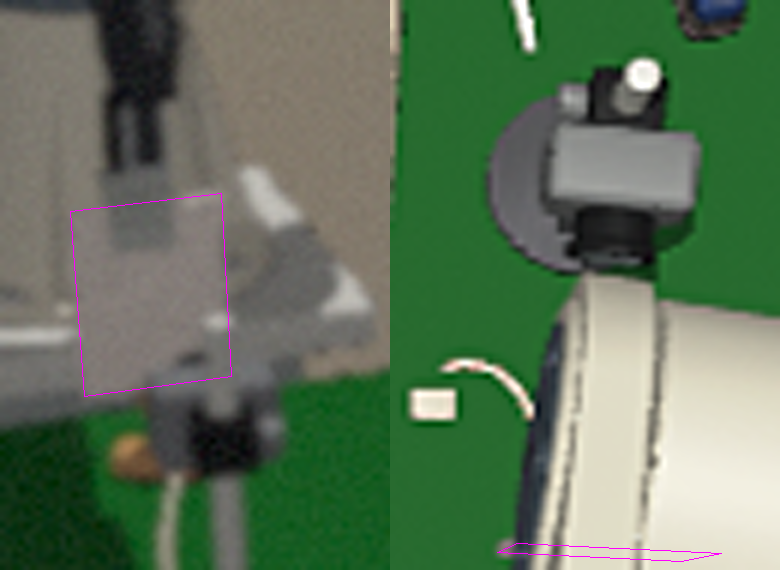

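The magenta outline of the expected plate (side corners (246,172), (221,175), (224,206), (248,202)) lies on the plate in the picture. It is upright, with the clip in the middle of its upper edge at about (233,178). I hand in.

Run:
```python
from rig import *
s=sense();print(s["eef_pos"],s["opening"],abs(s["qvel"]).max());print(sign_off())
```

```text
[516.6501036  -75.71834699 257.78664599] 0.17594180197007958 0.001095689435907119
the job is handed in; nothing more can be done
None
```

I took the clip from its dock and pushed it down onto the middle of the tall plate's upper edge. I then lifted the plate out by the clip and turned it square to the inspection camera. I handed in at about 19.8 s while still holding it there. The sign-off reports no verdict.

**Seating:** The push rose to about 8.5 N, then dropped as the jaw snapped on, at an estimated depth of about 22 mm. I had no reading of the clip jaw itself.

**Final position:** The arm was still, with the plate's middle at about (517, −76, 184.5) mm. I estimated the view point at (517, −76, 184) mm. That estimate could be off by about 5 mm in height, plus the calibration error of about 2 mm.

**Angles:** The plate was turned to my estimate of the lens axis (yaw −0.04 rad). The individual readings of that axis ranged from −0.02 to −0.08 rad, within the 0.17 rad allowed. In the last side picture the plate lay on its expected upright outline.

**Checks that were missing or disagreed:**
- In the final top picture the arm hid the plate, so position and squareness there rest on the side picture and the arm's own pose.
- The plate finder's top-ranked hits in both final pictures were look-alikes. Its second side hit, at column 232, row 187, was our plate, within about 3 px of where I expected it.
- My first move was refused for its row format; nothing moved.
- I saw no contact with the camera, bottle or short plate, but I did not re-measure the bottle or short plate at the end.

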